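Take the staining jar off the heat

TASK

The stain in the glass staining jar on the warmer is warm enough. Slide the jar along the warmer's deck, without lifting or tipping it, to the one place whose dial is off, and leave it standing centred on that place's white disc; then turn the dial of the place where the jar stood all the way back to off. The third place is heating up for the next jar: leave its dial, the dial that is already off, and the things round about as they are.

Things in the scene. Friction and masses are not known exactly. Their poses are not given: they have to be found in the camera images.
- jar: rectangular glass staining jar, 230 g, standing upright, narrow side roughly along the row of discs, on the warmer's deck. Origin: centre of its underside. Glass body 48 mm (its x) by 60 mm (its y) by 80 mm high; on it a glass lid plate 54 by 66 mm from 80 to 89 mm, with a small knob up to 103 mm
- warmer: low three-place jar warmer, 194 mm deep (x) by 440 mm wide (y); origin on the bench under its centre, x axis away from the operator. Flat smooth metal deck (friction about 0.3) 50 mm above the bench from 28 mm before the origin (-x) to 97 mm behind it; in front of that the control ledge, 36 mm above the bench. Fixed
- place_a: section a, one of three like sections, side by side 140 mm apart; its letter does not say if it is left, middle or right. Origin on the bench below the centre of its white disc (110 mm across, dark rim, flush with the deck, 50 mm up); x axis away from the operator. Its own dial sits 100 mm nearer the operator (-x), on the ledge 14 mm below the deck
- place_b: section b, one of three like sections, side by side 140 mm apart; its letter does not say if it is left, middle or right. Origin on the bench below the centre of its white disc (110 mm across, dark rim, flush with the deck, 50 mm up); x axis away from the operator. Its own dial sits 100 mm nearer the operator (-x), on the ledge 14 mm below the deck
- place_c: section c, one of three like sections, side by side 140 mm apart; its letter does not say if it is left, middle or right. Origin on the bench below the centre of its white disc (110 mm across, dark rim, flush with the deck, 50 mm up); x axis away from the operator. Its own dial sits 100 mm nearer the operator (-x), on the ledge 14 mm below the deck
- spot_a (a point): centre of section a's white disc, on the deck, 50 mm above the bench
- dial_a (a joint): dial of section a: reading in rad. 0 = off, against its stop, the pointer straight at the black dot on the disc's side (+x of the section); grows clockwise seen from above, up to 2.4 = hottest. It stays where it is left (friction about 0.06 N m)
- dial_a_grip (a point): point on the axis of that dial, 20 mm above the dial's underside. The dial is a black disc 42 mm across and 7 mm thick with an upright finger bar across it, 40 mm long, 11 mm wide, its top 27 mm above the dial's underside (7 mm above this point); the dial's underside is 38 mm above the bench
- dial_a_tip (a point): point at the pointer end of that dial's finger bar, 19 mm from the axis, at the same height as the grip point; the pointer end has a white line, and lies on the dot's side when off
- spot_b (a point): centre of section b's white disc, on the deck, 50 mm above the bench
- dial_b (a joint): dial of section b: reading in rad. 0 = off, against its stop, the pointer straight at the black dot on the disc's side (+x of the section); grows clockwise seen from above, up to 2.4 = hottest. It stays where it is left (friction about 0.06 N m)
- dial_b_grip (a point): point on the axis of that dial, 20 mm above the dial's underside. The dial is a black disc 42 mm across and 7 mm thick with an upright finger bar across it, 40 mm long, 11 mm wide, its top 27 mm above the dial's underside (7 mm above this point); the dial's underside is 38 mm above the bench
- dial_b_tip (a point): point at the pointer end of that dial's finger bar, 19 mm from the axis, at the same height as the grip point; the pointer end has a white line, and lies on the dot's side when off
- spot_c (a point): centre of section c's white disc, on the deck, 50 mm above the bench
- dial_c (a joint): dial of section c: reading in rad. 0 = off, against its stop, the pointer straight at the black dot on the disc's side (+x of the section); grows clockwise seen from above, up to 2.4 = hottest. It stays where it is left (friction about 0.06 N m)
- dial_c_grip (a point): point on the axis of that dial, 20 mm above the dial's underside. The dial is a black disc 42 mm across and 7 mm thick with an upright finger bar across it, 40 mm long, 11 mm wide, its top 27 mm above the dial's underside (7 mm above this point); the dial's underside is 38 mm above the bench
- dial_c_tip (a point): point at the pointer end of that dial's finger bar, 19 mm from the axis, at the same height as the grip point; the pointer end has a white line, and lies on the dot's side when off
- timer: white lab timer, 62 x 66 x 19 mm, beside the warmer; origin under its centre; a bystander
- beaker: small empty glass beaker, 54 mm across, 68 mm high, behind the warmer; origin under its centre; a bystander
- petri_dish: petri dish, 60 mm across, 17 mm high, beside the warmer; origin under its centre; a bystander
- tweezers: steel tweezers lying flat, 124 x 12 x 10 mm, long side along its x; origin under its centre; a bystander
- cup_white: specimen cup with white lid, 60 mm across, 81 mm high, behind the warmer; origin under its centre; a bystander
- cup_orange: specimen cup with orange lid, 62 mm across, 79 mm high, behind the warmer; origin under its centre; a bystander

How it is judged (in metres and radians):
On the way, in this order (a step that is already met when the one before it is completed fails the run):
1. the jar has been slid onto the place whose dial is off (horizontal distance between jar and spot_b below 0.02 m and z of jar in the frame of spot_b below 0.004 m), for 0.2 s.
2. the dial of the place where the jar stood has been turned back to off (value of joint dial_a below 0.15 rad), for 0.2 s.
At the end, for the whole second after the job is handed in: The jar stands upright and still on the deck, its centre within 20 mm of the centre of the disc whose dial was off at the start (section b); the dial of the section where it stood at the start (section a) reads less than 0.15 rad (horizontal distance between jar and spot_b below 0.02 m and z of jar in the frame of spot_b below 0.003 m and angle between jar's own z axis and vertical below 0.05 rad and linear speed of jar below 0.01 m/s and value of joint dial_a below 0.15 rad); the robot touches nothing.
It fails at once if the jar is lifted more than 10 mm off the deck (z of jar in the frame of warmer above 0.06 m).
It fails at once if the jar comes off the deck (z of jar in the frame of warmer below 0.045 m).
It fails at once if the jar is tipped by more than 0.2 rad (angle between jar's own z axis and vertical above 0.2 rad).
It fails at once if one of the other two dials is turned by more than about 0.25 rad (distance of any of dial_b_tip, dial_c_tip from where it was at the start of the episode above 0.0048 m).
It fails at once if a bystander is moved more than 25 mm (distance of any of timer, beaker, petri_dish, tweezers, cup_white, cup_orange from where it was at the start of the episode above 0.025 m).
It also fails if it takes over 51 s, if anything falls off the work surface, if the arm or the gripper's body presses on something with over 40 N, if the wrist force passes 120 N, or if a joint passes its speed limit or range.

ROBOT

A 6-joint arm with a two-finger parallel gripper is mounted at the origin on a cart in front of the work surface, level with it; the furniture and walls round the work are solid. World frame = base frame: x ahead of the robot, y to its left, z up, the work surface at z = 0. Lengths are in mm, angles in rad, forces in N, time in s.
With the tool pointing down it reaches from about 350 to 975 mm from the base axis. Payload 7.1 kg.
Tool frame: the origin (TCP) lies at the very end of the fingers, on their centre line; the grasp point (between the pads) lies robot.grasp_offset behind it (robot.grasp_offset is the distance from the TCP to the grasp point, in mm); z points along the fingers, y is the line along which they close (so a half turn about z gives the same grasp; the last joint's range is limited). The gripper opens to 88 mm and grips with 3 to 60 N. Pads are 20 mm wide; open, the fingers measure 115 mm over their backs; the gripper's body (75 mm by 178 mm) begins 61 mm behind the grasp point.
Start: joints at [-1.338, 0.423, 1.63, -0, 1.089, -0.019], TCP at [155.736, -605.269, 222.675] pointing down, gripper open.
Joint ranges: [-3, 3], [-0.9, 2.11], [0.09, 2.58], [-1.31, 4.45], [0.11, 2.69], [-2.54, 2.54]. Speed limits (rad/s): [2.39, 2.39, 3.01, 3.14, 3.14, 3.14].

INTERFACE

Orientations are given as a unit quaternion [w, x, y, z].
In Python, from station import robot gives the robot as it stands.
- The arm moves only by the tool step_arm, never from a script. Its argument "steps" is a list of rows, each an object of numbers: "dx", "dy", "dz": the shift along the world's x, y, z in units of 30 mm (1.0 is 30 mm); "wx", "wy", "wz": the turn, a rotation vector about the world's x, y, z in units of 5 degrees (1.0 is 5 degrees); "gripper": the opening, from -1 (shut) to 1 (fully open), so that 0 is half open. In form: [{"dx": .., "dy": .., "dz": .., "wx": .., "wy": .., "wz": .., "gripper": ..}, ...]. A call has 1 to 20 rows; each row is the pose to reach, as a shift and turn from the pose commanded when the call began; what a row does not reach only later rows make up. A row lasts 1/12 s, in which the tool goes at most 41.7 mm and 7.16 degrees, less where a joint would pass 70% of its speed; a pose out of reach is approached as far as the arm can. A call with a gripper value outside its range is refused whole. The fingers move at their own pace and stop on an object; "grip_force" is the grip in N (left out, the last holds). Time passes only in rows, so rows that repeat a pose let the fingers close. It gives the time, the measured TCP pose, the force, the opening and the grip force at its end, in the units of the state.
- robot.read_state(): the state, without advancing time (a new reading comes with each control period).
- robot.capture(name): name is "scene" or "top" or "wrist"; returns a dict with "color" (400x640x3 uint8, red, green, blue), "z_map" (400x640 float32, mm along the optical axis (not along the pixel's ray), 0 where there is no reading), "camera_matrix" (3x3 intrinsics, pixels), "distortion" ([k1, k2, p1, p2, k3] as OpenCV has them; the pictures are not rectified), "extrinsics" (4x4, takes a point from camera to world coordinates); the wrist camera has in their place "T_tool_cam" (4x4, takes a point from camera to tool coordinates, whose origin is the TCP and whose axes are the flange's). Camera axes: x right, y down, z forward; pixel columns grow to the right and rows downward; lengths in mm; the calibration is good to about 2 mm. A picture is of the moment at which its call begins: read the wrist's pose just before it.
- robot.finish_job(): hands the job in; it is judged then, once.
The state is a dict: "t": time; "qpos": joint angles; "joint_vel": joint speeds; "tau": joint torques, N m; "position": TCP position; "tool_rot": TCP orientation; "force": force on the tool from outside, world axes, zero at the start; "moment": the same for the moment, N m; "finger_gap": finger opening in mm; "gripper_force": force on a finger pad.
Only numpy, scipy, OpenCV 4.12 (cv2) and the standard library are available. Lean on these libraries where they do the work, as an engineer would, in place of code of your own. Each camera call takes 0.05 s, during which the arm holds its last target. There are 200 camera calls.

## Working session

There is one attempt and no reset: what is moved stays moved. The work goes in short steps, Python scripts to look and compute and a tool call to move; the robot and the scene stay as the last step left them, time stands still between calls to the robot, and variables do not carry over. Pictures are saved under pics/ and viewed, at most 10 in all, crops included, and the job is handed in when it is done.

Besides the shell and the picture viewer there is one more tool, called as name(argument=value, ...), one argument or row to a line, values as JSON. step_arm: Moves the arm, as the interface text tells. Its arguments: {"type":"object","properties":{"steps":{"type":"array"},"grip_force":{"type":"number"}},"required":["steps"]}

```bash
mkdir -p pics; cat > h.py <<'E'
import numpy as np, cv2, pickle
from station import robot
def cap(n):
    s=robot.read_state(); c=robot.capture(n); c['state']=s; pickle.dump(c,open(f'{n}.pkl','wb')); return c
def load(n): return pickle.load(open(f'{n}.pkl','rb'))
def ray(c,u,v):
    p=cv2.undistortPoints(np.array([[[u,v]]],float),c['camera_matrix'],np.array(c['distortion'],float))[0,0]
    E=np.array(c['extrinsics']); return E[:3,3],E[:3,:3]@np.array([p[0],p[1],1])
def atz(c,u,v,z):
    o,d=ray(c,u,v); return o+d*(z-o[2])/d[2]
E
python3 - <<'E'
from h import *
for n in('top','scene'):
    c=cap(n); cv2.imwrite(f'pics/{n}.png',c['color'][:,:,::-1]); print(np.array(c['extrinsics']).round(2),c['camera_matrix'])
print(robot.read_state(), robot.grasp_offset)
E
```

```text
[[-2.0000e-02 -1.0000e+00  8.0000e-02  4.7277e+02]
 [-1.0000e+00  2.0000e-02 -2.0000e-02  6.4790e+01]
 [ 2.0000e-02 -8.0000e-02 -1.0000e+00  9.3732e+02]
 [ 0.0000e+00  0.0000e+00  0.0000e+00  1.0000e+00]] [[362.43854381   0.         324.90664975]
 [  0.         362.43854381 203.09164769]
 [  0.           0.           1.        ]]
[[-9.200e-01 -2.800e-01  2.700e-01  2.259e+02]
 [-3.900e-01  6.700e-01 -6.300e-01  7.892e+02]
 [-1.000e-02 -6.900e-01 -7.300e-01  8.893e+02]
 [ 0.000e+00  0.000e+00  0.000e+00  1.000e+00]] [[398.77614488   0.         318.80955427]
 [  0.         398.77614488 195.60912611]
 [  0.           0.           1.        ]]
{'t': 0.1, 'qpos': array([-1.33798524e+00,  4.23740506e-01,  1.63058750e+00,  1.41879377e-05,
        1.08860975e+00, -1.89699385e-02]), 'joint_vel': array([-0.00169989, -0.00194322, -0.00028938,  0.00197365, -0.00209552,
        0.00094351]), 'tau': array([-1.28053762e-03, -5.45615745e+01, -2.74325091e+01,  6.44641067e-02,
        1.88187312e-02, -1.69658114e-05]), 'position': array([ 155.63919706, -604.80342213,  222.00461251]), 'tool_rot': array([-6.69380489e-04,  9.92086439e-01,  1.25554951e-01, -6.55255222e-05]), 'force': array([-0.09116067, -0.26982761, -0.26079433]), 'moment': array([-0.03722459,  0.00141745, -0.03853346]), 'gripper_force': 0.0, 'finger_gap': 87.7407532420747} 18.700000000000003
```

View pics/top.png

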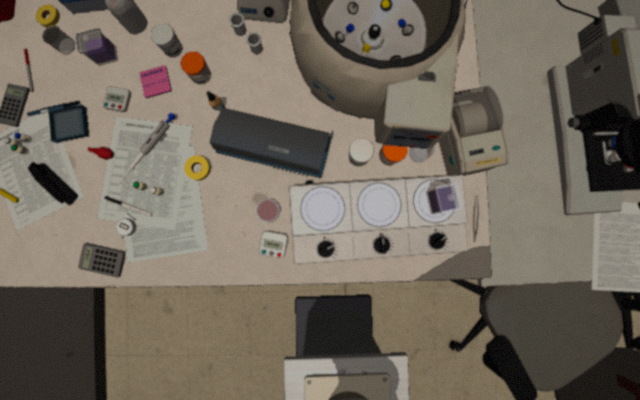

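View pics/scene.png

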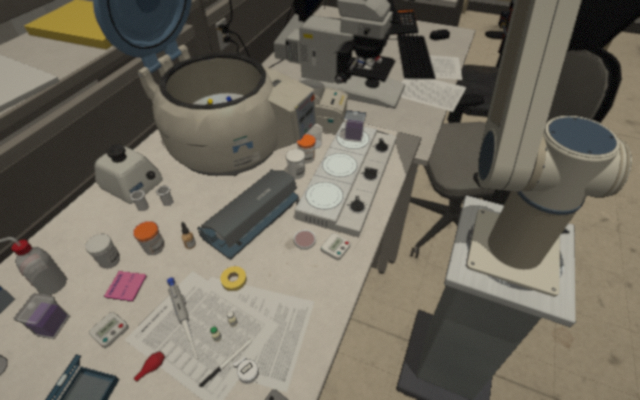

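```bash
python3 - <<'E'
from h import *
c=load('top'); im=c['color'][:,:,::-1]
cv2.imwrite('pics/crop1.png',cv2.resize(im[130:270,280:490],None,fx=3.8,fy=3.8,interpolation=cv2.INTER_CUBIC))
z=c['z_map']; E=np.array(c['extrinsics'])
def w(u,v):
    o,d=ray(c,u,v); return (o+d*z[v,u]).round(0)
for p in [(322,208),(379,204),(425,205),(345,262),(415,110),(400,130),(440,130),(470,130),(500,150),(420,155),(395,152),(361,152),(475,220),(330,90),(445,190)]: print(p,w(*p))
E
```

```text
(322, 208) [530.  52.  50.]
(379, 204) [536. -88.  52.]
(425, 205) [ 531. -203.   53.]
(345, 262) [392.  -4.  -2.]
(415, 110) [ 715. -140.  224.]
(400, 130) [ 680. -113.  202.]
(440, 130) [ 675. -193.  215.]
(470, 130) [ 697. -292.  136.]
(500, 150) [ 654. -374.  111.]
(420, 155) [ 667. -211.    3.]
(395, 152) [ 660. -128.   76.]
(361, 152) [661. -45.  80.]
(475, 220) [ 492. -352.   -1.]
(330, 90) [782.  30. 168.]
(445, 190) [ 558. -225.  138.]
```

View pics/crop1.png

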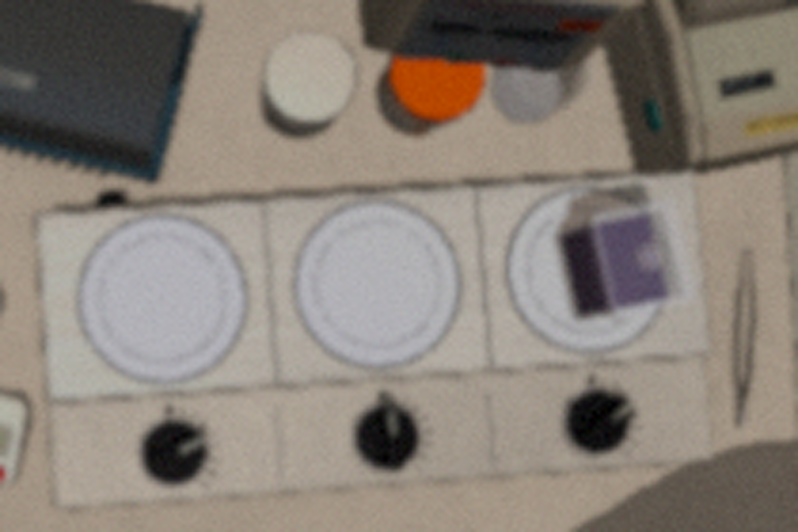

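```bash
python3 - <<'E'
from h import *
c=load('top')
P=lambda u,v,z:atz(c,(u+.5)/3.8-.5+280,(v+.5)/3.8-.5+130,z)[:2].round(1)
d=[P(162,298,50),P(377,284,50),P(590,270,50)];print('discs',d)
ax=d[0]-d[2];print('len',np.linalg.norm(ax),'yaw',np.arctan2(-ax[0],ax[1]))
print('dials',P(174,451,45),P(387,437,45),P(598,421,45))
print('ptr', P(632,407,62),'dot',P(592,378,36),P(382,398,36))
print('knob',P(652,258,153))
z=c['z_map'];pts=[]
for v in range(175,220):
  for u in range(420,470):
    o,dd=ray(c,u,v);p=o+dd*z[v,u]
    if 125<p[2]<160:pts.append(p)
pts=np.array(pts);print(len(pts),pts.mean(0),pts.min(0),pts.max(0),cv2.minAreaRect(pts[:,:2].astype(np.float32)),np.median(pts,0))
E
```

```text
discs [array([529.6,  51.6]), array([535.5, -88.2]), array([ 541.4, -229.2])]
len 281.0478251116703 yaw 0.041998081972072804
dials [431.   46.2] [436.3 -92.1] [ 442.6 -231.7]
ptr [ 451.5 -248.8] dot [ 470.8 -231.9] [461.5 -91.2]
knob [ 539.6 -232.3]
691 [ 540.52853395 -232.44921099  137.99798002] [ 504.3904811  -264.40118367  128.56112319] [ 576.16903218 -202.66974715  153.89234323] ((540.7062377929688, -233.5380401611328), (66.28699493408203, 53.45109939575195), 11.173368453979492) [ 540.29942143 -231.60507786  137.4698995 ]
```

step_arm(
  steps=[
    {"dx": 12.83,"dy": 12.43,"wz": -0.68,"gripper": 1},
    {"dx": 12.83,"dy": 12.43,"wz": -0.68,"gripper": 1},
    {"dx": 12.83,"dy": 12.43,"wz": -0.68,"gripper": 1},
    {"dx": 12.83,"dy": 12.43,"wz": -0.68,"gripper": 1},
    {"dx": 12.83,"dy": 12.43,"wz": -0.68,"gripper": 1},
    {"dx": 12.83,"dy": 12.43,"wz": -0.68,"gripper": 1},
    {"dx": 12.83,"dy": 12.43,"wz": -0.68,"gripper": 1},
    {"dx": 12.83,"dy": 12.43,"wz": -0.68,"gripper": 1},
    {"dx": 12.83,"dy": 12.43,"wz": -0.68,"gripper": 1},
    {"dx": 12.83,"dy": 12.43,"wz": -0.68,"gripper": 1},
    {"dx": 12.83,"dy": 12.43,"wz": -0.68,"gripper": 1},
    {"dx": 12.83,"dy": 12.43,"wz": -0.68,"gripper": 1},
    {"dx": 12.83,"dy": 12.43,"wz": -0.68,"gripper": 1},
    {"dx": 12.83,"dy": 12.43,"wz": -0.68,"gripper": 1},
    {"dx": 12.83,"dy": 12.43,"wz": -0.68,"gripper": 1},
    {"dx": 12.83,"dy": 12.43,"wz": -0.68,"gripper": 1},
    {"dx": 12.83,"dy": 12.43,"wz": -0.68,"gripper": 1},
    {"dx": 12.83,"dy": 12.43,"wz": -0.68,"gripper": 1},
    {"dx": 12.83,"dy": 12.43,"wz": -0.68,"gripper": 1},
    {"dx": 12.83,"dy": 12.43,"wz": -0.68,"gripper": 1},
  ],
)

```text
schema error: expected keys dx, dy, dz, wx, wy, wz, gripper
```

```bash
cat >> h.py <<'E'
from scipy.spatial.transform import Rotation as R
def wcap(name):
    c=cap('wrist'); s=c['state']; T=np.eye(4); q=s['tool_rot']; T[:3,:3]=R.from_quat([q[1],q[2],q[3],q[0]]).as_matrix(); T[:3,3]=s['position']
    c['extrinsics']=T@np.array(c['T_tool_cam']); pickle.dump(c,open('wrist.pkl','wb')); cv2.imwrite(f'pics/{name}.png',c['color'][:,:,::-1])
    print(s['t'],s['position'].round(1),q.round(4),s['force'].round(1),s['finger_gap']); return c
E
python3 -c "
from h import *
c=wcap('w1');print(np.array(c['T_tool_cam']).round(2))"
```

```text
0.1 [ 155.6 -604.8  222. ] [-7.000e-04  9.921e-01  1.256e-01 -1.000e-04] [-0.1 -0.3 -0.3] 87.7407532420747
[[  -0.     -0.97   -0.25   69.03]
 [   1.     -0.     -0.     -0.7 ]
 [   0.     -0.25    0.97 -160.79]
 [   0.      0.      0.      1.  ]]
```

View pics/w1.png

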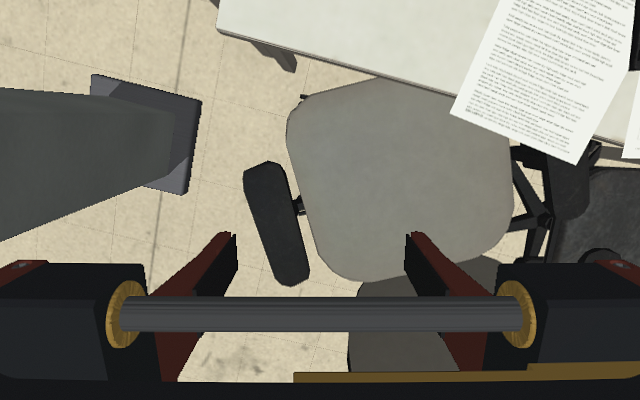

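The wrist picture shows only the floor, a chair and the fingers (tips near (235,235) and (405,235)); the move was refused because every key has to be given.

step_arm(
  steps=[
    {"dx": 12.83,"dy": 12.43,"dz": 0,"wx": 0,"wy": 0,"wz": -0.68,"gripper": 1},
    {"dx": 12.83,"dy": 12.43,"dz": 0,"wx": 0,"wy": 0,"wz": -0.68,"gripper": 1},
    {"dx": 12.83,"dy": 12.43,"dz": 0,"wx": 0,"wy": 0,"wz": -0.68,"gripper": 1},
    {"dx": 12.83,"dy": 12.43,"dz": 0,"wx": 0,"wy": 0,"wz": -0.68,"gripper": 1},
    {"dx": 12.83,"dy": 12.43,"dz": 0,"wx": 0,"wy": 0,"wz": -0.68,"gripper": 1},
    {"dx": 12.83,"dy": 12.43,"dz": 0,"wx": 0,"wy": 0,"wz": -0.68,"gripper": 1},
    {"dx": 12.83,"dy": 12.43,"dz": 0,"wx": 0,"wy": 0,"wz": -0.68,"gripper": 1},
    {"dx": 12.83,"dy": 12.43,"dz": 0,"wx": 0,"wy": 0,"wz": -0.68,"gripper": 1},
    {"dx": 12.83,"dy": 12.43,"dz": 0,"wx": 0,"wy": 0,"wz": -0.68,"gripper": 1},
    {"dx": 12.83,"dy": 12.43,"dz": 0,"wx": 0,"wy": 0,"wz": -0.68,"gripper": 1},
    {"dx": 12.83,"dy": 12.43,"dz": 0,"wx": 0,"wy": 0,"wz": -0.68,"gripper": 1},
    {"dx": 12.83,"dy": 12.43,"dz": 0,"wx": 0,"wy": 0,"wz": -0.68,"gripper": 1},
    {"dx": 12.83,"dy": 12.43,"dz": 0,"wx": 0,"wy": 0,"wz": -0.68,"gripper": 1},
    {"dx": 12.83,"dy": 12.43,"dz": 0,"wx": 0,"wy": 0,"wz": -0.68,"gripper": 1},
    {"dx": 12.83,"dy": 12.43,"dz": 0,"wx": 0,"wy": 0,"wz": -0.68,"gripper": 1},
    {"dx": 12.83,"dy": 12.43,"dz": 0,"wx": 0,"wy": 0,"wz": -0.68,"gripper": 1},
    {"dx": 12.83,"dy": 12.43,"dz": 0,"wx": 0,"wy": 0,"wz": -0.68,"gripper": 1},
    {"dx": 12.83,"dy": 12.43,"dz": 0,"wx": 0,"wy": 0,"wz": -0.68,"gripper": 1},
  ],
)

```text
t: 1.65
position: [539.6, -233.4, 222.6]
tool_rot: [-0.0, 0.995, 0.095, -0.0]
force: [0.6, 1.0, 0.2]
finger_gap: 88.2
gripper_force: 0.0
```

```bash
python3 -c "
from h import *
c=wcap('w2')"
```

```text
1.65 [ 539.6 -233.4  222.6] [-0.000e+00  9.955e-01  9.520e-02 -2.000e-04] [0.6 1.  0.2] 88.22130274117642
```

View pics/w2.png

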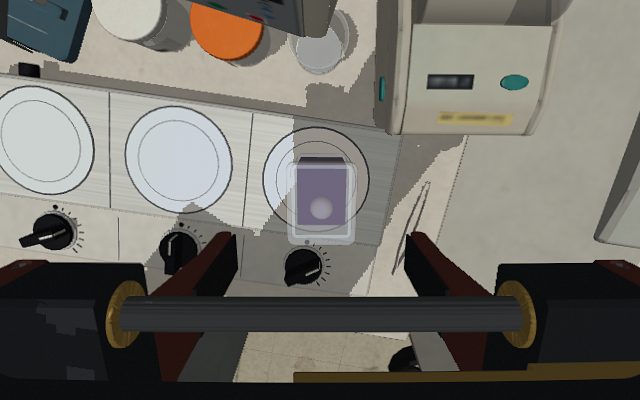

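```bash
python3 - <<'E'
from h import *
c=load('wrist')
print('knob',atz(c,320.5,207,151),'lid',[atz(c,*p,139).round(1) for p in[(289,165),(354,165),(289,242),(355,242)]])
for p in [(39,140),(179,160),(316,179)]: print(atz(c,*p,50).round(1))
print('dial',atz(c,304,267,45).round(1),atz(c,180,252,45).round(1),atz(c,54,232,45).round(1))
cv2.imwrite('pics/w2c.png',cv2.resize(c['color'][200:300,10:350,::-1],None,fx=2.35*1.0,fy=2.35,interpolation=cv2.INTER_CUBIC))
E
```

```text
knob [ 544.07472874 -231.76963609  151.        ] lid [array([ 567.9, -203.6,  139. ]), array([ 577. , -250.5,  139. ]), array([ 508.3, -213.6,  139. ]), array([ 518. , -264.3,  139. ])]
[531.5  53.7  50. ]
[537.8 -88.2  50. ]
[ 544.7 -227.    50. ]
dial [ 444.2 -232.4   45. ] [435.7 -95.6  45. ] [432.2  43.4  45. ]
```

View pics/w2c.png

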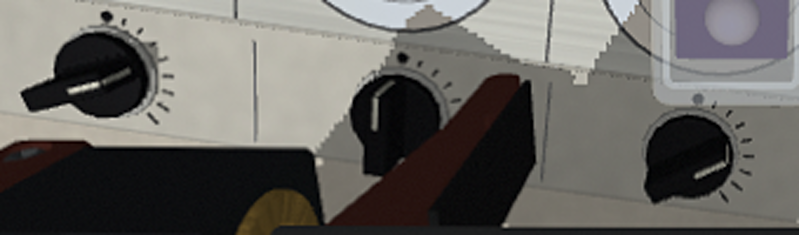

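The enlarged crop shows the middle dial at off, with its pointer at the dot, at (380,105). The right dial's pointer is turned clockwise to (715,170), and the jar is square between the fingers. So a is right and b is middle.

step_arm(
  steps=[
    {"dx": 0.07,"dy": 0.03,"dz": -1.2,"wx": 0,"wy": 0,"wz": 0,"gripper": 1},
    {"dx": 0.07,"dy": 0.03,"dz": -2.4,"wx": 0,"wy": 0,"wz": 0,"gripper": 1},
    {"dx": 0.07,"dy": 0.03,"dz": -3.4,"wx": 0,"wy": 0,"wz": 0,"gripper": 1},
    {"dx": 0.07,"dy": 0.03,"dz": -4.2,"wx": 0,"wy": 0,"wz": 0,"gripper": 1},
    {"dx": 0.07,"dy": 0.03,"dz": -4.72,"wx": 0,"wy": 0,"wz": 0,"gripper": 1},
    {"dx": 0.07,"dy": 0.03,"dz": -4.72,"wx": 0,"wy": 0,"wz": 0,"gripper": 1},
    {"dx": 0.07,"dy": 0.03,"dz": -4.72,"wx": 0,"wy": 0,"wz": 0,"gripper": 1},
    {"dx": 0.07,"dy": 0.03,"dz": -4.72,"wx": 0,"wy": 0,"wz": 0,"gripper": 0.12},
    {"dx": 0.07,"dy": 0.03,"dz": -4.72,"wx": 0,"wy": 0,"wz": 0,"gripper": 0.12},
    {"dx": 0.07,"dy": 0.03,"dz": -4.72,"wx": 0,"wy": 0,"wz": 0,"gripper": 0.12},
    {"dx": 0.07,"dy": 0.03,"dz": -4.72,"wx": 0,"wy": 0,"wz": 0,"gripper": 0.0},
    {"dx": 0.07,"dy": 0.03,"dz": -4.72,"wx": 0,"wy": 0,"wz": 0,"gripper": 0.0},
    {"dx": 0.07,"dy": 0.03,"dz": -4.72,"wx": 0,"wy": 0,"wz": 0,"gripper": 0.0},
    {"dx": 0.07,"dy": 0.03,"dz": -4.72,"wx": 0,"wy": 0,"wz": 0,"gripper": 0.0},
    {"dx": 0.07,"dy": 0.03,"dz": -4.72,"wx": 0,"wy": 0,"wz": 0,"gripper": 0.0},
  ],
  grip_force=5,
)

```text
t: 2.95
position: [543.2, -231.8, 81.6]
tool_rot: [0.0, 0.995, 0.096, 0.0]
force: [-0.8, -1.1, 4.9]
finger_gap: 53.9
gripper_force: 5.0
```

step_arm(
  steps=[
    {"dx": 0,"dy": 0,"dz": 0,"wx": 0,"wy": 0,"wz": 0,"gripper": 0.0},
    {"dx": 0,"dy": 0,"dz": 0,"wx": 0,"wy": 0,"wz": 0,"gripper": 0.0},
  ],
)

```text
t: 3.12
position: [543.3, -231.9, 81.6]
tool_rot: [0.0, 0.995, 0.096, 0.001]
force: [0.8, -2.3, 4.9]
finger_gap: 54.2
gripper_force: 5.0
```

```bash
python3 - <<'E'
from h import *
c=wcap('w3'); print(c['state']['moment'])
t=cap('top');z=t['z_map'];pts=[]
cv2.imwrite('pics/top2.png',cv2.resize(t['color'][130:270,280:490,::-1],None,fx=1.9,fy=1.9))
a=cv2.imread('pics/w3.png');b=cv2.resize(cv2.imread('pics/top2.png'),(0,0),fx=.9,fy=.9)
o=np.zeros((400+b.shape[0]-200,640,3),np.uint8);o[:300]=a[60:360];b=b[:o.shape[0]-300];o[300:300+b.shape[0],:b.shape[1]]=b;cv2.imwrite('pics/m3.png',o)
E
```

```text
3.1167 [ 543.3 -231.9   81.6] [4.000e-04 9.954e-01 9.610e-02 5.000e-04] [ 0.8 -2.3  4.9] 54.198443514202495
[-0.27450823 -0.0245108  -0.05006409]
```

View pics/m3.png

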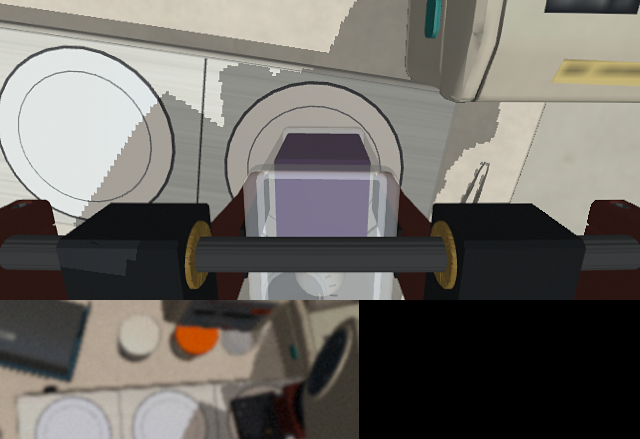

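The wrist view shows the jar square between the fingers, which close on the lid edges at (250,180) and (395,180). The gap of 54 mm agrees with the lid. The next move slides it to the middle disc.

step_arm(
  steps=[
    {"dx": 0,"dy": 0.1,"dz": 0,"wx": 0,"wy": 0,"wz": 0,"gripper": 0},
    {"dx": -0.01,"dy": 0.3,"dz": 0,"wx": 0,"wy": 0,"wz": 0,"gripper": 0},
    {"dx": -0.03,"dy": 0.6,"dz": 0,"wx": 0,"wy": 0,"wz": 0,"gripper": 0},
    {"dx": -0.04,"dy": 0.95,"dz": 0,"wx": 0,"wy": 0,"wz": 0,"gripper": 0},
    {"dx": -0.05,"dy": 1.3,"dz": 0,"wx": 0,"wy": 0,"wz": 0,"gripper": 0},
    {"dx": -0.07,"dy": 1.65,"dz": 0,"wx": 0,"wy": 0,"wz": 0,"gripper": 0},
    {"dx": -0.08,"dy": 2.0,"dz": 0,"wx": 0,"wy": 0,"wz": 0,"gripper": 0},
    {"dx": -0.09,"dy": 2.35,"dz": 0,"wx": 0,"wy": 0,"wz": 0,"gripper": 0},
    {"dx": -0.11,"dy": 2.7,"dz": 0,"wx": 0,"wy": 0,"wz": 0,"gripper": 0},
    {"dx": -0.12,"dy": 3.05,"dz": 0,"wx": 0,"wy": 0,"wz": 0,"gripper": 0},
    {"dx": -0.14,"dy": 3.4,"dz": 0,"wx": 0,"wy": 0,"wz": 0,"gripper": 0},
    {"dx": -0.15,"dy": 3.75,"dz": 0,"wx": 0,"wy": 0,"wz": 0,"gripper": 0},
    {"dx": -0.16,"dy": 4.1,"dz": 0,"wx": 0,"wy": 0,"wz": 0,"gripper": 0},
    {"dx": -0.18,"dy": 4.4,"dz": 0,"wx": 0,"wy": 0,"wz": 0,"gripper": 0},
    {"dx": -0.19,"dy": 4.65,"dz": 0,"wx": 0,"wy": 0,"wz": 0,"gripper": 0},
    {"dx": -0.2,"dy": 4.8,"dz": 0,"wx": 0,"wy": 0,"wz": 0,"gripper": 0},
    {"dx": -0.2,"dy": 4.8,"dz": 0,"wx": 0,"wy": 0,"wz": 0,"gripper": 0},
    {"dx": -0.2,"dy": 4.8,"dz": 0,"wx": 0,"wy": 0,"wz": 0,"gripper": 0},
    {"dx": -0.2,"dy": 4.8,"dz": 0,"wx": 0,"wy": 0,"wz": 0,"gripper": 0},
  ],
)

```text
t: 4.8
position: [536.9, -87.1, 81.1]
tool_rot: [-0.0, 0.995, 0.096, 0.0]
force: [1.6, 0.5, 3.0]
finger_gap: 53.9
gripper_force: 5.0
```

step_arm(
  steps=[
    {"dx": 0,"dy": 0,"dz": 0,"wx": 0,"wy": 0,"wz": 0,"gripper": 0.6},
    {"dx": 0,"dy": 0,"dz": 0,"wx": 0,"wy": 0,"wz": 0,"gripper": 0.9},
    {"dx": 0,"dy": 0,"dz": 0,"wx": 0,"wy": 0,"wz": 0,"gripper": 0.9},
    {"dx": 0,"dy": 0,"dz": 0,"wx": 0,"wy": 0,"wz": 0,"gripper": 0.9},
    {"dx": 0,"dy": 0,"dz": 0.5,"wx": 0,"wy": 0,"wz": 0,"gripper": 0.9},
    {"dx": 0,"dy": 0,"dz": 1.5,"wx": 0,"wy": 0,"wz": 0,"gripper": 0.9},
    {"dx": 0,"dy": 0,"dz": 2.7,"wx": 0,"wy": 0,"wz": 0,"gripper": 0.9},
    {"dx": 0,"dy": 0,"dz": 4,"wx": 0,"wy": 0,"wz": 0,"gripper": 0.9},
    {"dx": 0,"dy": -1.2,"dz": 4,"wx": 0,"wy": 0,"wz": 0,"gripper": 0.9},
    {"dx": -1.0,"dy": -2.4,"dz": 4,"wx": 0,"wy": 0,"wz": 0,"gripper": 0.9},
    {"dx": -2.0,"dy": -3.6,"dz": 4,"wx": 0,"wy": 0,"wz": 0,"gripper": 0.9},
    {"dx": -4.6,"dy": -4.8,"dz": 4,"wx": 0,"wy": 0,"wz": 0,"gripper": 0.9},
    {"dx": -4.6,"dy": -4.8,"dz": 4,"wx": 0,"wy": 0,"wz": 0,"gripper": 0.9},
    {"dx": -4.6,"dy": -4.8,"dz": 4,"wx": 0,"wy": 0,"wz": 0,"gripper": 0.9},
    {"dx": -4.6,"dy": -4.8,"dz": 4,"wx": 0,"wy": 0,"wz": 0,"gripper": 0.9},
  ],
)

```text
t: 6.05
position: [396.0, -232.2, 200.9]
tool_rot: [-0.0, 0.996, 0.094, -0.001]
force: [-0.0, 0.3, 1.1]
finger_gap: 83.1
gripper_force: 0.0
```

```bash
python3 - <<'E'
from h import *
c=wcap('w4')
E
```

```text
6.05 [ 396.  -232.2  200.9] [-4.000e-04  9.955e-01  9.420e-02 -7.000e-04] [-0.   0.3  1.1] 83.12550766135364
```

View pics/w4.png

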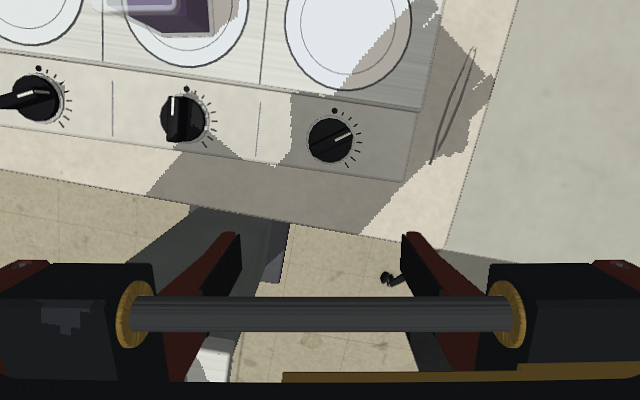

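```bash
python3 - <<'E'
from h import *
c=load('wrist')
cv2.imwrite('pics/w4c.png',cv2.resize(c['color'][95:180,270:400,::-1],None,fx=6,fy=6,interpolation=cv2.INTER_CUBIC))
print('disc',atz(c,331,140,45),'line',atz(c,335,140,65),atz(c,351,132,65),'dot',atz(c,334,111,36))
t=cap('top');z=t['z_map'];pts=[]
for v in range(165,225):
  for u in range(350,430):
    o,dd=ray(t,u,v);p=o+dd*z[v,u]
    if 125<p[2]<148 and 470<p[0]<600:pts.append(p)
pts=np.array(pts);print(len(pts),pts.mean(0),cv2.minAreaRect(pts[:,:2].astype(np.float32)))
E
```

```text
disc [ 443.10213598 -232.23645219   45.        ] line [ 445.0689588  -234.82466253   65.        ] [ 454.44415451 -247.16424118   65.        ] dot [ 469.53557447 -230.1370279    36.        ]
687 [534.40342449 -87.09496966 137.32128508] ((534.5626220703125, -87.95038604736328), (65.82255554199219, 54.53557205200195), 10.797225952148438)
```

View pics/w4c.png

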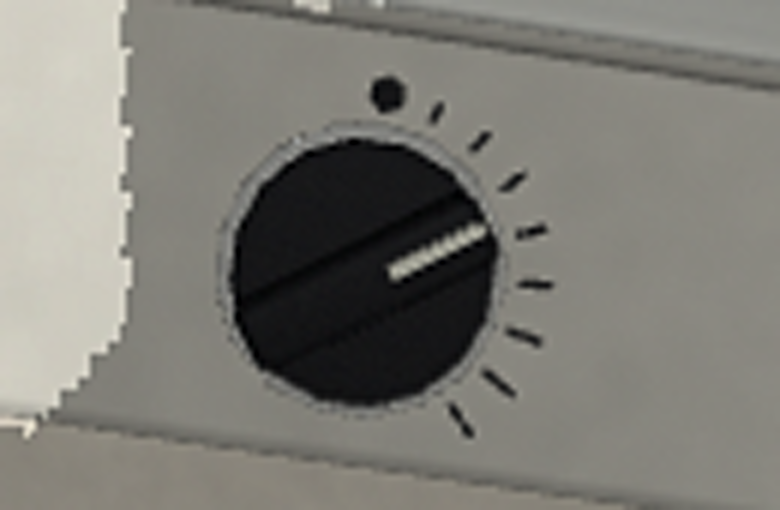

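The crop shows the dial centred at (365,272), the pointer line from (392,272) to (485,230) and the dot at (388,95). The reading is about 55 degrees, or 0.96 rad. The top depth map puts the jar 2–3 mm from the disc centre. Next I grasp the finger bar.

step_arm(
  steps=[
    {"dx": 0.5,"dy": 0,"dz": 0,"wx": 0,"wy": 0,"wz": 1.3,"gripper": 0},
    {"dx": 1.2,"dy": 0,"dz": 0,"wx": 0,"wy": 0,"wz": 2.6,"gripper": 0},
    {"dx": 1.58,"dy": 0.01,"dz": -0.5,"wx": 0,"wy": 0,"wz": 3.9,"gripper": 0},
    {"dx": 1.58,"dy": 0.01,"dz": -1.5,"wx": 0,"wy": 0,"wz": 5.3,"gripper": 0},
    {"dx": 1.58,"dy": 0.01,"dz": -2.5,"wx": 0,"wy": 0,"wz": 5.3,"gripper": 0},
    {"dx": 1.58,"dy": 0.01,"dz": -3.3,"wx": 0,"wy": 0,"wz": 5.3,"gripper": 0},
    {"dx": 1.58,"dy": 0.01,"dz": -4.0,"wx": 0,"wy": 0,"wz": 5.3,"gripper": 0},
    {"dx": 1.58,"dy": 0.01,"dz": -4.5,"wx": 0,"wy": 0,"wz": 5.3,"gripper": 0},
    {"dx": 1.58,"dy": 0.01,"dz": -4.8,"wx": 0,"wy": 0,"wz": 5.3,"gripper": 0},
    {"dx": 1.58,"dy": 0.01,"dz": -4.93,"wx": 0,"wy": 0,"wz": 5.3,"gripper": 0},
    {"dx": 1.58,"dy": 0.01,"dz": -4.93,"wx": 0,"wy": 0,"wz": 5.3,"gripper": 0},
    {"dx": 1.58,"dy": 0.01,"dz": -4.93,"wx": 0,"wy": 0,"wz": 5.3,"gripper": -0.5},
    {"dx": 1.58,"dy": 0.01,"dz": -4.93,"wx": 0,"wy": 0,"wz": 5.3,"gripper": -0.9},
    {"dx": 1.58,"dy": 0.01,"dz": -4.93,"wx": 0,"wy": 0,"wz": 5.3,"gripper": -0.9},
    {"dx": 1.58,"dy": 0.01,"dz": -4.93,"wx": 0,"wy": 0,"wz": 5.3,"gripper": -0.9},
    {"dx": 1.58,"dy": 0.01,"dz": -4.93,"wx": 0,"wy": 0,"wz": 5.3,"gripper": -0.9},
    {"dx": 1.58,"dy": 0.01,"dz": -4.93,"wx": 0,"wy": 0,"wz": 5.3,"gripper": -0.9},
  ],
  grip_force=15,
)

```text
t: 7.57
position: [445.7, -230.0, 53.2]
tool_rot: [-0.001, 0.947, 0.321, -0.0]
force: [0.7, 4.6, -11.1]
finger_gap: 39.9
gripper_force: 15.0
```

step_arm(
  steps=[
    {"dx": 0,"dy": 0,"dz": 0,"wx": 0,"wy": 0,"wz": 0,"gripper": 0.3},
    {"dx": 0,"dy": 0,"dz": 0,"wx": 0,"wy": 0,"wz": 0,"gripper": 0.3},
    {"dx": 0,"dy": 0,"dz": 0,"wx": 0,"wy": 0,"wz": 0,"gripper": 0.3},
    {"dx": 0,"dy": 0,"dz": 0.7,"wx": 0,"wy": 0,"wz": 0,"gripper": 0.3},
    {"dx": 0,"dy": 0,"dz": 1.5,"wx": 0,"wy": 0,"wz": 0,"gripper": 0.3},
    {"dx": 0,"dy": 0,"dz": 2.5,"wx": 0,"wy": 0,"wz": 0,"gripper": 0.3},
    {"dx": -1.6,"dy": 0,"dz": 5,"wx": 0,"wy": 0,"wz": 0,"gripper": 0.3},
    {"dx": -1.6,"dy": 0,"dz": 5,"wx": 0,"wy": 0,"wz": 0,"gripper": 0.3},
    {"dx": -1.6,"dy": 0,"dz": 5,"wx": 0,"wy": 0,"wz": 0,"gripper": 0.3},
    {"dx": -1.6,"dy": 0,"dz": 5,"wx": 0,"wy": 0,"wz": 0,"gripper": 0.3},
  ],
)

```text
t: 8.4
position: [398.8, -232.2, 206.1]
tool_rot: [0.003, 0.947, 0.321, 0.002]
force: [-0.0, 0.3, -1.1]
finger_gap: 57.1
gripper_force: 0.0
```

```bash
python3 - <<'E'
from h import *
c=wcap('w5'); print(c['state']['qpos'].round(3))
im=c['color'][:,:,::-1].copy(); cv2.imwrite('pics/w5.png',im)
E
```

```text
8.4 [ 398.8 -232.2  206.1] [0.0025 0.947  0.3211 0.002 ] [-0.   0.3 -1.1] 57.06826722003723
[-0.553  0.202  1.998 -0.     0.934  0.364]
```

View pics/w5.png

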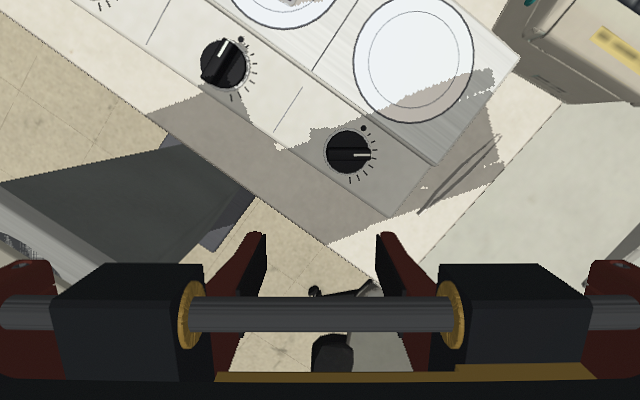

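The view shows dial a at (347,152), with its bar parallel to the line along which the fingers close and the pointer at (371,155). I had gripped the bar lengthwise, so the tool needs another quarter turn.

```bash
python3 - <<'E'
from h import *
c=load('wrist')
a=atz(c,347,152,45);l=atz(c,355,155,65);m=atz(c,371,155,65);print(a,l,m,np.degrees(np.arctan2(m[1]-l[1],m[0]-l[0])), 'dot',atz(c,364,128,36))
E
```

```text
[ 442.66142056 -231.11544283   45.        ] [ 445.56505216 -235.92170838   65.        ] [ 454.3697758  -247.41354954   65.        ] -52.54168532841099 dot [ 470.58696918 -230.94869827   36.        ]
```

step_arm(
  steps=[
    {"dx": 0,"dy": 0,"dz": 0,"wx": 0,"wy": 0,"wz": -1.4,"gripper": 0},
    {"dx": 0,"dy": 0,"dz": 0,"wx": 0,"wy": 0,"wz": -2.8,"gripper": 0},
    {"dx": 0,"dy": 0,"dz": 0,"wx": 0,"wy": 0,"wz": -4.2,"gripper": 0},
    {"dx": 0,"dy": 0,"dz": 0,"wx": 0,"wy": 0,"wz": -5.6,"gripper": 0},
    {"dx": 0,"dy": 0,"dz": 0,"wx": 0,"wy": 0,"wz": -7,"gripper": 0},
    {"dx": 0,"dy": 0,"dz": 0,"wx": 0,"wy": 0,"wz": -8.4,"gripper": 0},
    {"dx": 0.2,"dy": 0,"dz": 0,"wx": 0,"wy": 0,"wz": -9.8,"gripper": 0},
    {"dx": 0.4,"dy": 0,"dz": 0,"wx": 0,"wy": 0,"wz": -11.2,"gripper": 0},
    {"dx": 0.6,"dy": 0,"dz": 0,"wx": 0,"wy": 0,"wz": -12.6,"gripper": 0},
    {"dx": 0.8,"dy": 0,"dz": 0,"wx": 0,"wy": 0,"wz": -14,"gripper": 0},
    {"dx": 1.0,"dy": 0,"dz": -0.3,"wx": 0,"wy": 0,"wz": -15.4,"gripper": 0},
    {"dx": 1.2,"dy": 0,"dz": -0.8,"wx": 0,"wy": 0,"wz": -16.8,"gripper": 0},
    {"dx": 1.5,"dy": 0,"dz": -1.3,"wx": 0,"wy": 0,"wz": -18,"gripper": 0},
    {"dx": 1.5,"dy": 0,"dz": -2,"wx": 0,"wy": 0,"wz": -18,"gripper": 0},
    {"dx": 1.5,"dy": 0,"dz": -2,"wx": 0,"wy": 0,"wz": -18,"gripper": 0},
    {"dx": 1.5,"dy": 0,"dz": -2,"wx": 0,"wy": 0,"wz": -18,"gripper": 0},
  ],
)

```text
t: 9.78
position: [442.2, -230.3, 141.0]
tool_rot: [-0.0, 0.897, -0.442, -0.003]
force: [0.5, -0.5, 0.2]
finger_gap: 43.5
gripper_force: 0.0
```

```bash
python3 -c "
from h import *
s=robot.read_state();print(s['position'],s['qpos'],s['tool_rot'],s['force'])"
```

```text
[ 442.18123239 -230.31309208  140.97813705] [-5.04080105e-01  3.62128647e-01  1.96241688e+00  3.49933091e-05
  8.22142968e-01  1.98153191e+00] [-1.31647849e-04  8.97192083e-01 -4.41633189e-01 -2.54454835e-03] [ 0.5329563  -0.48672459  0.1635984 ]
```

step_arm(
  steps=[
    {"dx": 0.03,"dy": -0.05,"dz": -0.8,"wx": 0,"wy": 0,"wz": 0,"gripper": 0},
    {"dx": 0.03,"dy": -0.05,"dz": -1.5,"wx": 0,"wy": 0,"wz": 0,"gripper": 0},
    {"dx": 0.03,"dy": -0.05,"dz": -2.1,"wx": 0,"wy": 0,"wz": 0,"gripper": 0},
    {"dx": 0.03,"dy": -0.05,"dz": -2.6,"wx": 0,"wy": 0,"wz": 0,"gripper": 0},
    {"dx": 0.03,"dy": -0.05,"dz": -2.9,"wx": 0,"wy": 0,"wz": 0,"gripper": 0},
    {"dx": 0.03,"dy": -0.05,"dz": -2.9,"wx": 0,"wy": 0,"wz": 0,"gripper": 0},
    {"dx": 0.03,"dy": -0.05,"dz": -2.9,"wx": 0,"wy": 0,"wz": 0,"gripper": -0.6},
    {"dx": 0.03,"dy": -0.05,"dz": -2.9,"wx": 0,"wy": 0,"wz": 0,"gripper": -1},
    {"dx": 0.03,"dy": -0.05,"dz": -2.9,"wx": 0,"wy": 0,"wz": 0,"gripper": -1},
    {"dx": 0.03,"dy": -0.05,"dz": -2.9,"wx": 0,"wy": 0,"wz": 0,"gripper": -1},
    {"dx": 0.03,"dy": -0.05,"dz": -2.9,"wx": 0,"wy": 0,"wz": 0,"gripper": -1},
    {"dx": 0.03,"dy": -0.05,"dz": -2.9,"wx": 0,"wy": 0,"wz": 0,"gripper": -1},
    {"dx": 0.03,"dy": -0.05,"dz": -2.9,"wx": 0,"wy": 0,"wz": 0,"gripper": -1},
  ],
  grip_force=15,
)

```text
t: 10.87
position: [443.6, -233.4, 56.8]
tool_rot: [0.001, 0.897, -0.442, 0.0]
force: [-5.0, -4.8, 5.8]
finger_gap: 11.1
gripper_force: 15.0
```

step_arm(
  steps=[
    {"dx": 0,"dy": 0,"dz": 0,"wx": 0,"wy": 0,"wz": 1,"gripper": -1},
    {"dx": 0,"dy": 0,"dz": 0,"wx": 0,"wy": 0,"wz": 2,"gripper": -1},
    {"dx": 0,"dy": 0,"dz": 0,"wx": 0,"wy": 0,"wz": 3,"gripper": -1},
    {"dx": 0,"dy": 0,"dz": 0,"wx": 0,"wy": 0,"wz": 4,"gripper": -1},
    {"dx": 0,"dy": 0,"dz": 0,"wx": 0,"wy": 0,"wz": 5,"gripper": -1},
    {"dx": 0,"dy": 0,"dz": 0,"wx": 0,"wy": 0,"wz": 6,"gripper": -1},
    {"dx": 0,"dy": 0,"dz": 0,"wx": 0,"wy": 0,"wz": 7,"gripper": -1},
    {"dx": 0,"dy": 0,"dz": 0,"wx": 0,"wy": 0,"wz": 8,"gripper": -1},
    {"dx": 0,"dy": 0,"dz": 0,"wx": 0,"wy": 0,"wz": 9,"gripper": -1},
    {"dx": 0,"dy": 0,"dz": 0,"wx": 0,"wy": 0,"wz": 10,"gripper": -1},
    {"dx": 0,"dy": 0,"dz": 0,"wx": 0,"wy": 0,"wz": 10.7,"gripper": -1},
    {"dx": 0,"dy": 0,"dz": 0,"wx": 0,"wy": 0,"wz": 11.1,"gripper": -1},
    {"dx": 0,"dy": 0,"dz": 0,"wx": 0,"wy": 0,"wz": 11.1,"gripper": -1},
    {"dx": 0,"dy": 0,"dz": 0,"wx": 0,"wy": 0,"wz": 11.1,"gripper": -1},
    {"dx": 0,"dy": 0,"dz": 0,"wx": 0,"wy": 0,"wz": 11.1,"gripper": -1},
  ],
)

```text
t: 12.12
position: [444.1, -232.2, 56.8]
tool_rot: [-0.0, 1.0, 0.026, 0.0]
force: [-0.9, 1.8, 6.9]
finger_gap: 10.8
gripper_force: 15.0
```

```bash
python3 -c "
from h import *
s=robot.read_state();print(s['moment'],s['qpos'],s['tool_rot'],s['force'],s['finger_gap'])"
```

```text
[ 0.69813898  0.05240124 -0.13577887] [-5.05946464e-01  5.12865435e-01  1.99484821e+00  1.09789760e-03
  6.33912278e-01  1.01171302e+00] [-2.88561188e-04  9.99658679e-01  2.61231467e-02  1.50739773e-04] [-0.86552873  1.80839197  6.90529352] 10.760112299248966
```

step_arm(
  steps=[
    {"dx": 0,"dy": 0,"dz": 0,"wx": 0,"wy": 0,"wz": 11.1,"gripper": -0.3},
    {"dx": 0,"dy": 0,"dz": 0,"wx": 0,"wy": 0,"wz": 0,"gripper": 0},
    {"dx": 0,"dy": 0,"dz": 0,"wx": 0,"wy": 0,"wz": 0,"gripper": 0},
    {"dx": 0,"dy": 0,"dz": 0,"wx": 0,"wy": 0,"wz": 0,"gripper": 0},
    {"dx": 0,"dy": 0,"dz": 0.8,"wx": 0,"wy": 0,"wz": 0,"gripper": 0},
    {"dx": 0,"dy": 0,"dz": 1.8,"wx": 0,"wy": 0,"wz": 0,"gripper": 0},
    {"dx": 0,"dy": 0,"dz": 3,"wx": 0,"wy": 0,"wz": 0,"gripper": 0},
    {"dx": -1.6,"dy": 0,"dz": 4.9,"wx": 0,"wy": 0,"wz": 0,"gripper": 0},
    {"dx": -1.6,"dy": 0,"dz": 4.9,"wx": 0,"wy": 0,"wz": 0,"gripper": 0},
    {"dx": -1.6,"dy": 0,"dz": 4.9,"wx": 0,"wy": 0,"wz": 0,"gripper": 0},
    {"dx": -1.6,"dy": 0,"dz": 4.9,"wx": 0,"wy": 0,"wz": 0,"gripper": 0},
  ],
)

```text
t: 13.03
position: [396.3, -233.2, 204.5]
tool_rot: [0.001, 1.0, 0.026, 0.002]
force: [0.4, -0.5, -0.4]
finger_gap: 43.7
gripper_force: 0.0
```

```bash
python3 - <<'E'
from h import *
c=wcap('w6'); E=np.linalg.inv(c['extrinsics'])
def proj(p): return cv2.projectPoints(np.array([p],float),cv2.Rodrigues(E[:3,:3])[0],E[:3,3],c['camera_matrix'],np.array(c['distortion'],float))[0].ravel()
g=c['color'].max(2).astype(float)
# brightest point (white line) near dial a on bar-top plane, per direction
gm=cv2.GaussianBlur(g,(3,3),0)
for ang in range(-80,41,5):
    a=np.radians(ang); s=[]
    for r in range(8,16):
        u,v=proj([443.3+r*np.cos(a),-231.7+r*np.sin(a),65]); s.append(gm[int(round(v)),int(round(u))])
    print(ang,round(np.mean(s)),end=' | ')
t=cap('top');z=t['z_map'];pts=[]
for v in range(165,225):
  for u in range(350,430):
    o,dd=ray(t,u,v);p=o+dd*z[v,u]
    if 125<p[2]<148 and 470<p[0]<600:pts.append(p)
pts=np.array(pts);print(len(pts),pts.mean(0),cv2.minAreaRect(pts[:,:2].astype(np.float32)))
E
```

```text
13.0333 [ 396.3 -233.2  204.5] [0.001  0.9996 0.0264 0.0016] [ 0.4 -0.5 -0.4] 43.67396392898741
-80 25 | -75 25 | -70 25 | -65 25 | -60 25 | -55 25 | -50 25 | -45 25 | -40 25 | -35 25 | -30 24 | -25 23 | -20 21 | -15 22 | -10 26 | -5 44 | 0 110 | 5 148 | 10 90 | 15 36 | 20 25 | 25 20 | 30 20 | 35 22 | 40 23 | 687 [534.35336837 -87.08389488 137.36140098] ((534.7971801757812, -87.85671997070312), (66.23741149902344, 54.51042175292969), 10.303595542907715)
```

The white line now lies at about 3–4°, and off is at 2.4°. The jar is within 3 mm of the disc centre, and the arm is clear of everything.

```bash
python3 -c "
from station import robot
print(robot.finish_job())"
```

```text
the job is handed in; nothing more can be done
None
```

The job is handed in: the jar stands about 3 mm from the centre of the middle disc (section b), and the right-hand dial (section a) is back at off by my last measurement; the judge's verdict was not shown.

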